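# Load the paint-bottle rack in order of height

### The job

Put the four bottles away in the wooden bottle rack, one in each well, standing fully down on the lower board, in order of height: the tallest next to the tall end board and stepping down to the shortest next to the low end board, so that every cap can be seen and reached from the low end. Carry them upright, they hold paint, and let go of them all.

Things in the scene. Friction and masses are not known exactly. Their poses are not given: they have to be found in the camera images.
- white_bottle_center (a point): The tallest bottle: milky white squeeze bottle with tape round its neck, 206 mm tall, about 0.42 kg. The point is at its centre, on its axis, half-way up; z along the axis. Round body 64 mm in diameter up to 135 mm above its foot, then a shoulder narrowing to a round cap of 33 mm diameter with straight sides from 184 to 203 mm above the foot.
- squeeze_bottle_center (a point): The second tallest: slender squeeze bottle of liquid paint with a pointed cap, 186 mm tall, about 0.22 kg. The point is at its centre, on its axis, half-way up; z along the axis. Round body 49 mm in diameter up to 115 mm above its foot, then a shoulder; the cap is 33 mm in diameter with straight sides from 145 to 160 mm above the foot and then narrows to its tip.
- medium_bottle_center (a point): The third: small dark round bottle with a flat-topped screw cap, 163 mm tall, about 0.16 kg. The point is at its centre, on its axis, half-way up; z along the axis. Round body 45 mm in diameter up to 106 mm above its foot, then a shoulder; cap 33 mm in diameter, straight from 126 to 160 mm above the foot.
- ink_bottle_center (a point): The shortest: flat dark ink bottle with a round cap, 134 mm tall, about 0.19 kg. The point is at its centre, on its axis, half-way up; z along the axis. Body 35 mm (its x) by 57 mm (its y) up to 85 mm above its foot, then a shoulder; neck and cap 32 mm in diameter, straight from 107 to 134 mm above the foot.
- well_a_seat (a point): One of the four equal round wells of the rack (letters mean nothing; any may stand anywhere in the row). A hole in the rack's upper board, lined with a black rubber ring: 74 mm wide inside, flaring to 86 mm at the mouth, which is 58 mm above the table (43 mm above the seat). The point is the centre of the seat, on the lower board, where a bottle's foot comes to rest, 15 mm above the table. The wells stand in a straight row, 92 mm apart.
- well_b_seat (a point): One of the four equal round wells of the rack (letters mean nothing; any may stand anywhere in the row). A hole in the rack's upper board, lined with a black rubber ring: 74 mm wide inside, flaring to 86 mm at the mouth, which is 58 mm above the table (43 mm above the seat). The point is the centre of the seat, on the lower board, where a bottle's foot comes to rest, 15 mm above the table. The wells stand in a straight row, 92 mm apart.
- well_c_seat (a point): One of the four equal round wells of the rack (letters mean nothing; any may stand anywhere in the row). A hole in the rack's upper board, lined with a black rubber ring: 74 mm wide inside, flaring to 86 mm at the mouth, which is 58 mm above the table (43 mm above the seat). The point is the centre of the seat, on the lower board, where a bottle's foot comes to rest, 15 mm above the table. The wells stand in a straight row, 92 mm apart.
- well_d_seat (a point): One of the four equal round wells of the rack (letters mean nothing; any may stand anywhere in the row). A hole in the rack's upper board, lined with a black rubber ring: 74 mm wide inside, flaring to 86 mm at the mouth, which is 58 mm above the table (43 mm above the seat). The point is the centre of the seat, on the lower board, where a bottle's foot comes to rest, 15 mm above the table. The wells stand in a straight row, 92 mm apart.
- tall_end: The rack's tall wooden end board with a hand slot near its top, 118 mm wide, 14 mm thick, 185 mm tall, its top 200 mm above the table. Origin: the middle of its foot, in line with the row of wells, 58 mm from the centre of the nearest well; y (either way) runs along the row, x across it. It may be at either end of the row.
- low_end: The rack's low plain wooden end board, 118 mm wide, 14 mm thick, 75 mm tall, its top 90 mm above the table. Origin: the middle of its foot, in line with the row, 58 mm from the nearest well; same axes. It is at the other end of the row. Open parts bins (the nearer one 112 mm tall), cans, cups and markers stand and lie about; nothing near the work is taller than 206 mm before the bottles are loaded, and a loaded bottle stands 15 mm higher than on the table.

How it is judged:
By the outcome, as a careful person would: the job done as asked, in the order asked, and still so for the second after the job is handed in, with the robot touching nothing.
It also fails if it takes over 120 s, if anything falls off the work surface, if the arm or the gripper's body presses on something with over 40 N, if the wrist force passes 120 N, or if a joint passes its speed limit or range.

### The arm

A 6-joint arm with a two-finger parallel gripper is mounted at the origin on the work surface; the furniture and walls round the work are solid. World frame = base frame: x ahead of the robot, y to its left, z up, the work surface at z = 0. Lengths are in m, angles in rad, forces in N, time in s.
With the tool pointing down it reaches from about 0.325 to 0.75 m from the base axis. Payload 7.6 kg.
Tool frame: the origin (TCP) lies midway between the tips of the shut fingers; the grasp point (between the pads) lies grip_point_offset behind it (grip_point_offset is the distance from the TCP to the grasp point, in m); z points along the fingers, y is the line along which they close (so a half turn about z gives the same grasp; the last joint's range is limited). The gripper opens to 85 mm and grips with 20 to 120 N. Pads are 22 mm wide; open, the fingers measure 114 mm over their backs; the gripper's body (76 mm by 85 mm) begins 54 mm behind the grasp point. The pads swing forward as they close: fully open they stand 13 mm farther back than shut.
Start: joints at [1.064, 0.052, 1.401, -0, 1.689, -0.07], TCP at [0.222, 0.476, 0.231] pointing down, gripper open.
Joint ranges: [-2.9, 2.9], [-0.91, 2.17], [0.12, 2.37], [-1.06, 4.2], [0.26, 2.73], [-2.93, 2.93]. Speed limits (rad/s): [2.57, 2.57, 3.01, 3.14, 3.14, 3.14].

### API

Orientations are given as a unit quaternion [x, y, z, w].
In Python, from plant import * gives the robot as it stands.
- The arm moves only by the shell command python3 -m pendant 'ROWS' [OPENING]. ROWS is text: rows parted by semicolons, each of 4 numbers parted by spaces: the shift along the tool's x, y, z in mm, then the turn about the tool's z in degrees. In form: x y z yaw; .... A call has exactly 5 rows; each row is the pose to reach, as a shift and turn from the pose commanded when the call began, along the tool's axes at that moment; what a row does not reach only later rows make up. A row lasts 1/10 s, in which the tool goes at most 50 mm and 8.59 degrees, less where a joint would pass 70% of its speed; a pose out of reach is approached as far as the arm can. A call with a gripper value outside its range is refused whole. OPENING is the finger opening in mm, from 0 to 85.4, set as the call begins (- or left out, the last holds). The fingers move at their own pace and stop on an object; the grip force is fixed at half the most. Time passes only in rows, so rows that repeat a pose let the fingers close, or fill a call up. It gives the time, the measured TCP pose, the force, the opening and the grip force at its end, in the units of the state.
- get_state(): the state, without advancing time (a new reading comes with each control period).
- camera(name): name is "scene" or "top" or "wrist"; returns a dict with "image" (420x560x3 uint8, red, green, blue), "fx", "fy", "cx", "cy" (pixels), "R" (3x3) and "t" (3): a world point X has camera coordinates R X + t; the wrist camera has in their place "hand_eye" (4x4, takes a point from camera to tool coordinates, whose origin is the TCP and whose axes are the flange's). Camera axes: x right, y down, z forward; pixel columns grow to the right and rows downward; lengths in m; the calibration is good to about 2 mm. A picture is of the moment at which its call begins: read the wrist's pose just before it. There is no depth.
- finish_job(): hands the job in; it is judged then, once.
The state is a dict: "time_s": time; "joint_pos": joint angles; "joint_vel": joint speeds; "effort": joint torques, N m; "tcp_pos": TCP position; "tool_rot": TCP orientation; "ft_force": force on the tool from outside, world axes, zero at the start; "torque": the same for the moment, N m; "grip_width": finger opening in m; "gripper_force": force on a finger pad.
Only numpy, scipy, OpenCV 4.12 (cv2) and the standard library are available. Lean on these libraries where they do the work, as an engineer would, in place of code of your own. Each camera call takes 0.05 s, during which the arm holds its last target. There are 200 camera calls.

## Working session

There is one attempt and no reset: what is moved stays moved. The work goes in short steps, Python scripts to look and compute and a shell command to move; the robot and the scene stay as the last step left them, time stands still between calls to the robot, and variables do not carry over. Pictures are saved under pics/ and viewed, at most 16 in all, crops included, and the job is handed in when it is done.

```bash
ls; mkdir -p pics; python3 - <<'E'
from plant import *
import cv2, numpy as np
s=get_state(); print({k:np.round(v,3) for k,v in s.items()}); print([k for k in dir() if 'grip' in k], globals().get('grip_point_offset'))
for n in ("scene","top","wrist"):
    c=camera(n); cv2.imwrite(f"pics/{n}0.png",c["image"][:,:,::-1]); print(n,{k:np.round(v,3).tolist() for k,v in c.items() if k!='image'})
E
```

```text
pics
{'time_s': np.float64(0.0), 'joint_pos': array([ 1.064,  0.053,  1.402, -0.   ,  1.689, -0.07 ]), 'joint_vel': array([ 0.   ,  0.002, -0.002, -0.001,  0.   , -0.   ]), 'effort': array([-1.0000e-03, -3.8167e+01, -3.6019e+01, -0.0000e+00,  6.0000e-03,
        0.0000e+00]), 'tcp_pos': array([0.222, 0.475, 0.23 ]), 'tool_rot': array([ 0.217,  0.976, -0.001, -0.   ]), 'ft_force': array([-0.001, -0.435,  0.061]), 'torque': array([-0.055, -0.048, -0.012]), 'gripper_force': np.float64(0.0), 'grip_width': np.float64(0.085)}
['grip_point_offset'] 0.0187
scene {'fx': 465.495, 'fy': 465.495, 'cx': 273.098, 'cy': 209.747, 'R': [[0.838, -0.546, 0.004], [-0.346, -0.536, -0.77], [0.422, 0.644, -0.638]], 't': [-0.406, 0.23, 1.049]}
top {'fx': 393.414, 'fy': 393.414, 'cx': 282.387, 'cy': 213.604, 'R': [[0.022, -1.0, 0.005], [-0.995, -0.022, -0.102], [0.102, -0.002, -0.995]], 't': [-0.014, 0.464, 1.12]}
wrist {'fx': 316.448, 'fy': 316.448, 'cx': 284.856, 'cy': 215.59, 'hand_eye': [[0.0, -0.953, -0.302, 0.077], [1.0, 0.0, 0.0, -0.001], [-0.0, -0.302, 0.953, -0.142], [0.0, 0.0, 0.0, 1.0]]}
```

View pics/scene0.png

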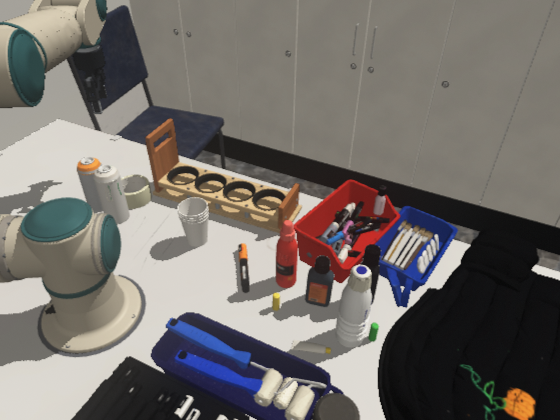

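View pics/top0.png

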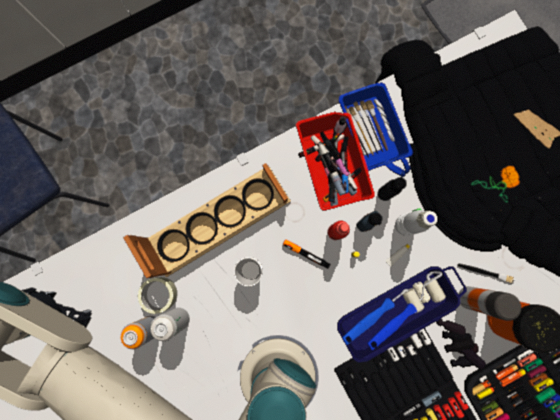

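The scene view shows the rack with its tall board at the left (150,150) and its low one at (290,205). The red squeeze bottle is at (287,255), ink at (320,282), white at (353,305) and medium at (372,270). In the top view the wells run from (173,245) to (258,193), with the tall board at the left.

```bash
cat > h.py <<'E'
import numpy as np, cv2
from plant import *
def ray(c,u,v):
    d=np.array([(u-c['cx'])/c['fx'],(v-c['cy'])/c['fy'],1.])
    R,t=np.array(c['R']),np.array(c['t']); return -R.T@t, R.T@d
def onz(c,u,v,z):
    o,d=ray(c,u,v); return o+d*(z-o[2])/d[2]
def proj(c,X):
    p=np.array(c['R'])@X+np.array(c['t']); return np.array([c['fx']*p[0]/p[2]+c['cx'],c['fy']*p[1]/p[2]+c['cy']])
def tri(c1,p1,c2,p2):
    o1,d1=ray(c1,*p1);o2,d2=ray(c2,*p2)
    s=np.linalg.lstsq(np.c_[d1,-d2],o2-o1,rcond=None)[0]
    a,b=o1+d1*s[0],o2+d2*s[1]; return (a+b)/2,np.linalg.norm(a-b)
E
python3 - <<'E'
import cv2
from h import *
t=cv2.imread('pics/top0.png');s=cv2.imread('pics/scene0.png')
a=cv2.resize(t[150:270,320:460],None,fx=4,fy=4,interpolation=cv2.INTER_CUBIC)
b=cv2.resize(s[210:360,260:400],None,fx=4,fy=4,interpolation=cv2.INTER_CUBIC)
cv2.imwrite('pics/tc.png',a);cv2.imwrite('pics/sc.png',b)
c=camera('top')
# dark rings of the wells
hsv=cv2.cvtColor(t,cv2.COLOR_BGR2HSV); m=((hsv[...,2]<60)*255).astype('uint8'); m[:, :140]=0; m[:,290:]=0; m[:170]=0;m[275:]=0
n,l,st,ce=cv2.connectedComponentsWithStats(m)
for i in range(1,n):
    if st[i][4]>60:
        cn=cv2.findContours((l==i).astype('uint8'),cv2.RETR_EXTERNAL,cv2.CHAIN_APPROX_NONE)[0][0]
        e=cv2.fitEllipse(cv2.convexHull(cn)); print(st[i],np.round(e[0],1),np.round(e[1],1),np.round(onz(c,*e[0],.058),3))
E
```

```text
[158 179 116  83 890] [214.9 219.9] [ 41.4 139. ] [0.439 0.185 0.058]
```

View pics/tc.png

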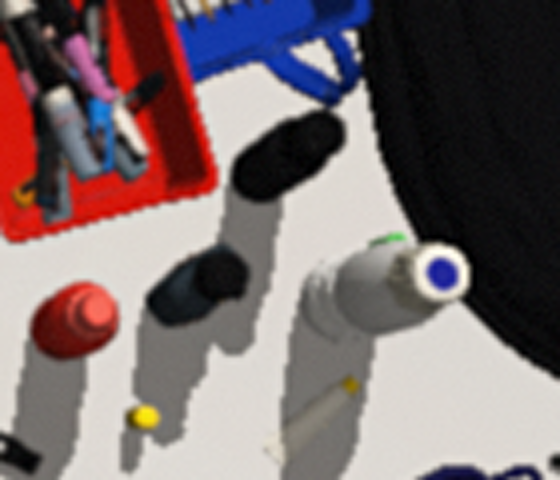

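View pics/sc.png

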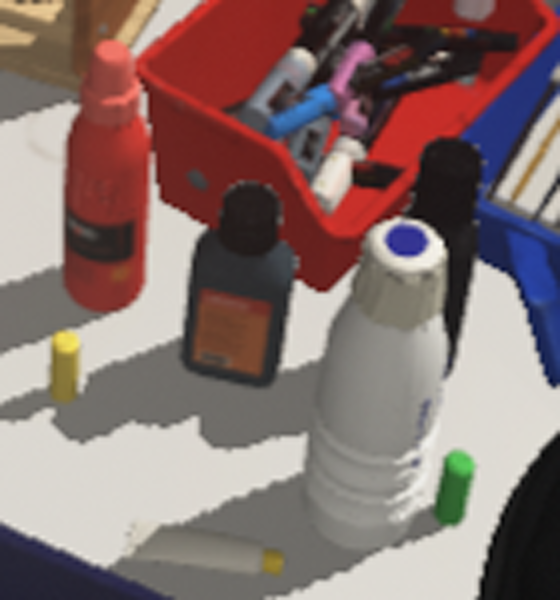

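In the crops, the cap tops in full-image pixels are white top (430,218) / scene (362,270), red tip (344.5,226) / (288,222), ink (376.5,218) / (323,258), and medium (399.5,184) / (373,247.5). All four bottles stand upright. The medium one is behind the white one, near the red bin.

```bash
python3 - <<'E'
from h import *
c=camera('top');s=camera('scene');t=cv2.imread('pics/top0.png')
for n,p,q,z in (('white',(430,218.2),(361.7,270),.206),('red',(344.5,225.7),(288,222),.186),('ink',(376.5,218),(322.7,258),.134),('med',(399.5,183.7),(373,247.5),.163)):
    X=onz(c,*p,z); print(n,X.round(3),'scene',proj(s,X).round(1),q,'tri',*[np.round(k,3) for k in tri(c,p,s,q)])
hsv=cv2.cvtColor(t,cv2.COLOR_BGR2HSV); m=((hsv[...,2]<60)*255).astype('uint8'); m[:, :140]=0; m[:,290:]=0; m[:170]=0;m[275:]=0
cs,h=cv2.findContours(m,cv2.RETR_CCOMP,cv2.CHAIN_APPROX_NONE)
big=max(cs,key=cv2.contourArea)
r=cv2.minAreaRect(big);b=cv2.boxPoints(r);W=np.array([onz(c,*k,.058) for k in b]);print('rect',r,np.linalg.norm(W[1]-W[0]),np.linalg.norm(W[2]-W[1]),W.mean(0).round(3))
for k,hh in zip(cs,h[0]):
    if hh[3]>=0 and cv2.contourArea(k)>100:
        e=cv2.fitEllipse(k);print('hole',np.round(e[0],1),np.round(e[1],1),onz(c,*e[0],.058).round(3),onz(c,*e[0],.03).round(3))
# orange-brown end boards
E
```

```text
white [ 0.443 -0.364  0.206] scene [361.1 270.4] (361.7, 270) tri [ 0.443 -0.365  0.207] 0.001
red [ 0.421 -0.159  0.186] scene [288.9 221.8] (288, 222) tri [ 0.42  -0.158  0.186] 0.002
ink [ 0.447 -0.251  0.134] scene [323.  259.8] (322.7, 258) tri [ 0.447 -0.25   0.139] 0.0
med [ 0.534 -0.304  0.163] scene [372.4 249. ] (373, 247.5) tri [ 0.535 -0.303  0.166] 0.002
rect ((215.04574584960938, 219.57583618164062), (30.616086959838867, 130.5095672607422), 58.89118957519531) 0.36567854555171025 0.08781414459134584 [0.441 0.183 0.058]
hole [174.3 245.5] [26.6 27.9] [0.365 0.296 0.058] [0.365 0.303 0.03 ]
hole [202.3 228.4] [26.7 27.9] [0.414 0.219 0.058] [0.416 0.225 0.03 ]
hole [230.2 211.6] [26.7 27.6] [0.463 0.143 0.058] [0.466 0.147 0.03 ]
hole [257.6 194.9] [26.5 27.4] [0.513 0.067 0.058] [0.517 0.069 0.03 ]
```

Everything checks out: the triangulated cap heights match those given to within 5 mm, and the well spacing is 91 mm against 92. Row centre is about (.440,.182), and its direction to the low end is (.54,-.842). I'll turn the tool so the fingers close across the row and go above the white bottle.

```bash
cat >> h.py <<'E'
from scipy.spatial.transform import Rotation as Ro
def go(*P):
    s=get_state();p=s['tcp_pos'];R=Ro.from_quat(s['tool_rot']).as_matrix()
    y=np.degrees(np.arctan2(R[1,1],R[0,1]))
    print('t',round(float(s['time_s']),2),'tcp',p.round(4),'y-angle',round(y,1),'tilt',R[2,2].round(4),'F',s['ft_force'].round(1),'w',round(float(s['grip_width']),4),'gf',round(float(s['gripper_force']),1))
    for q in P: q=np.array(q); print(q,'-> shift mm',(R.T@(q-p)*1000).round(1)); 
def wrist():
    s=get_state();c=dict(camera('wrist'));R=Ro.from_quat(s['tool_rot']).as_matrix();H=np.array(c['hand_eye'])
    A=np.eye(4);A[:3,:3]=R;A[:3,3]=s['tcp_pos'];T=np.linalg.inv(A@H);c['R']=T[:3,:3];c['t']=T[:3,3];return c
E
python3 -m pendant '0 0 -40 8; 0 0 -80 16; 0 0 -80 24; 0 0 -80 32.3; 0 0 -80 32.3'
python3 -m pendant '-41 -13 0 0; -82 -27 0 0; -124 -40 0 0; -165 -53 0 0; -206 -67 0 0'
python3 -m pendant '-41 -13 0 0; -82 -27 0 0; -124 -40 0 0; -165 -53 0 0; -206 -67 0 0'
python3 -m pendant '-41 -13 0 0; -82 -27 0 0; -124 -40 0 0; -165 -53 0 0; -206 -67 0 0'
python3 -m pendant '-41 -13 0 0; -82 -27 0 0; -124 -40 0 0; -165 -53 0 0; -206 -67 0 0'
python3 - <<'E'
from h import *
go((.443,-.364,.1745))
c=wrist();cv2.imwrite('pics/w1.png',c['image'][:,:,::-1])
for n,X in (('white',(.443,-.364,.206)),('red',(.421,-.159,.186)),('ink',(.447,-.251,.134)),('med',(.534,-.304,.163))): print(n,proj(c,np.array(X)).round(0))
E
```

```text
time_s: 0.8
tcp_pos: [0.2221, 0.4758, 0.3114]
tool_rot: [0.48, 0.877, 0.0, 0.0]
ft_force: [1.0, -0.0, 0.5]
grip_width: 0.0856
gripper_force: 0.0
time_s: 1.3
tcp_pos: [0.2768, 0.2645, 0.311]
tool_rot: [0.477, 0.879, -0.0, 0.0]
ft_force: [1.0, 0.1, 0.7]
grip_width: 0.0848
gripper_force: 0.0
time_s: 1.8
tcp_pos: [0.3316, 0.0549, 0.3112]
tool_rot: [0.478, 0.879, 0.0, 0.0]
ft_force: [1.3, 1.2, 0.5]
grip_width: 0.0855
gripper_force: 0.0
time_s: 2.3
tcp_pos: [0.3865, -0.1549, 0.3111]
tool_rot: [0.478, 0.878, 0.0, 0.0]
ft_force: [0.0, 1.1, -0.5]
grip_width: 0.0857
gripper_force: 0.0
time_s: 2.8
tcp_pos: [0.4414, -0.3643, 0.3107]
tool_rot: [0.478, 0.878, 0.0, -0.0]
ft_force: [0.4, 0.4, 0.6]
grip_width: 0.0853
gripper_force: 0.0
t 2.8 tcp [ 0.4414 -0.3643  0.3107] y-angle 32.9 tilt -1.0 F [0.4 0.4 0.6] w 0.0853 gf 0.0
[ 0.443  -0.364   0.1745] -> shift mm [ -0.7   1.5 136.2]
white [287. 215.]
red [419. -44.]
ink [355.  98.]
med [402. 200.]
```

View pics/w1.png

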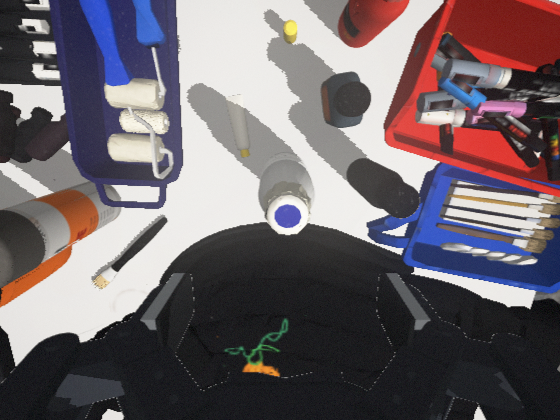

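The wrist view shows the white cap at (288,215) where (287,215) was predicted, with ink at (353,97) and medium at (402,200) also as predicted. I'll descend and grip.

```bash
python3 -m pendant '0 1 30 0; 0 1 60 0; 0 1 90 0; 0 1 115 0; 0 1 125 0'
python3 -m pendant '0 0 6 0; 0 0 12 0; 0 0 12 0; 0 0 12 0; 0 0 12 0'
python3 -m pendant '0 0 0 0; 0 0 0 0; 0 0 0 0; 0 0 0 0; 0 0 0 0' 25
python3 -m pendant '0 0 0 0; 0 0 0 0; 0 0 0 0; 0 0 0 0; 0 0 0 0'
python3 -m pendant '0 0 -5 0; 0 0 -15 0; 0 0 -30 0; 0 0 -50 0; 0 0 -70 0'
python3 -m pendant '0 0 -25 0; 0 0 -55 0; 0 0 -85 0; 0 0 -110 0; 0 0 -130 0'
python3 -c "
from h import *
go((.3655,.298,.390))
c=wrist();cv2.imwrite('pics/w2.png',c['image'][:,:,::-1]);c=camera('scene');cv2.imwrite('pics/s2.png',c['image'][:,:,::-1])"
```

```text
time_s: 3.35
tcp_pos: [0.4412, -0.3611, 0.1828]
tool_rot: [0.478, 0.878, 0.001, -0.003]
ft_force: [-0.1, 0.6, -1.2]
grip_width: 0.0855
gripper_force: 0.0
time_s: 3.85
tcp_pos: [0.4425, -0.3623, 0.1753]
tool_rot: [0.48, 0.878, -0.0, 0.001]
ft_force: [-0.4, 0.6, -0.5]
grip_width: 0.0859
gripper_force: 0.0
time_s: 4.35
tcp_pos: [0.4424, -0.3622, 0.1749]
tool_rot: [0.48, 0.877, -0.0, 0.001]
ft_force: [1.1, -0.4, 2.4]
grip_width: 0.0332
gripper_force: 59.2
time_s: 4.85
tcp_pos: [0.4424, -0.3622, 0.1748]
tool_rot: [0.48, 0.877, -0.0, 0.001]
ft_force: [0.2, -0.5, 5.9]
grip_width: 0.0329
gripper_force: 59.6
time_s: 5.35
tcp_pos: [0.4421, -0.3619, 0.2457]
tool_rot: [0.48, 0.877, 0.0, -0.0]
ft_force: [0.3, 0.0, -2.7]
grip_width: 0.033
gripper_force: 59.0
time_s: 5.85
tcp_pos: [0.442, -0.3619, 0.3772]
tool_rot: [0.48, 0.877, -0.0, 0.001]
ft_force: [0.2, 0.0, -3.1]
grip_width: 0.0331
gripper_force: 59.0
t 5.85 tcp [ 0.442  -0.3619  0.3772] y-angle 32.7 tilt -1.0 F [ 0.2  0.  -3.1] w 0.0331 gf 59.0
[0.3655 0.298  0.39  ] -> shift mm [596.7 291.9 -13.9]
```

View pics/s2.png

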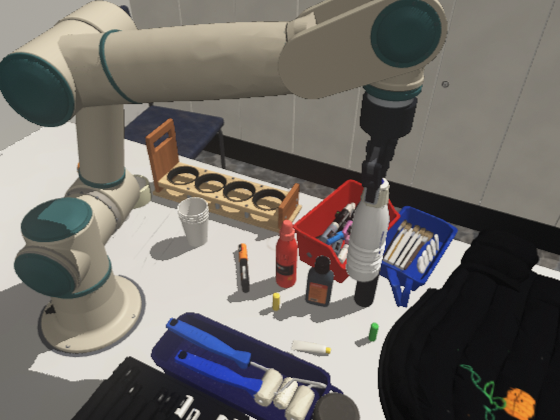

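The white bottle hangs upright at the gripper (370,240), foot above everything. I'll carry it over well 1 next to the tall board.

```bash
python3 -m pendant '10 5 -5 0; 30 15 -10 0; 60 29 -14 0; 100 49 -14 0; 140 68 -14 0'
python3 -m pendant '40 20 0 0; 80 39 0 0; 120 59 0 0; 160 78 0 0; 200 98 0 0'
python3 -m pendant '40 20 0 0; 80 39 0 0; 118 58 0 0; 150 73 0 0; 180 88 0 0'
python3 -m pendant '24 12 0 0; 44 22 0 0; 60 30 0 0; 70 35 0 0; 77 38 0 0'
python3 -m pendant '0 0 0 0; 0 0 0 0; 0 0 0 0; 0 0 0 0; 0 0 0 0'
python3 -c "
from h import *
go((.3655,.298,.300))
for n in ('top','scene'):
  c=camera(n);cv2.imwrite('pics/%s3.png'%n,c['image'][:,:,::-1])
c=wrist();cv2.imwrite('pics/w3.png',c['image'][:,:,::-1])
for i in range(4):
  k=(i-1.5)*.092; print(proj(c,np.array([.44+.54*k,.182-.842*k,.058])).round(0))"
```

```text
time_s: 6.45
tcp_pos: [0.423, -0.2054, 0.3868]
tool_rot: [0.48, 0.877, 0.0, -0.001]
ft_force: [0.5, 0.2, -2.3]
grip_width: 0.033
gripper_force: 58.9
time_s: 6.95
tcp_pos: [0.3969, 0.0158, 0.3871]
tool_rot: [0.48, 0.877, -0.0, -0.001]
ft_force: [1.6, 0.0, -3.1]
grip_width: 0.033
gripper_force: 58.9
time_s: 7.45
tcp_pos: [0.3737, 0.2146, 0.3871]
tool_rot: [0.479, 0.878, -0.001, -0.001]
ft_force: [0.5, -0.3, -3.4]
grip_width: 0.0329
gripper_force: 58.9
time_s: 7.95
tcp_pos: [0.365, 0.2987, 0.3874]
tool_rot: [0.479, 0.878, -0.001, -0.0]
ft_force: [-0.4, 0.3, -3.7]
grip_width: 0.0328
gripper_force: 58.9
time_s: 8.45
tcp_pos: [0.3658, 0.2978, 0.3884]
tool_rot: [0.48, 0.877, 0.0, 0.0]
ft_force: [-0.1, -0.7, -2.5]
grip_width: 0.033
gripper_force: 58.9
t 8.45 tcp [0.3658 0.2978 0.3884] y-angle 32.6 tilt -1.0 F [-0.1 -0.7 -2.5] w 0.033 gf 58.9
[0.3655 0.298  0.3   ] -> shift mm [ 0.3 -0.2 88.4]
[285. 169.]
[285. 227.]
[285. 279.]
[285. 325.]
```

View pics/w3.png

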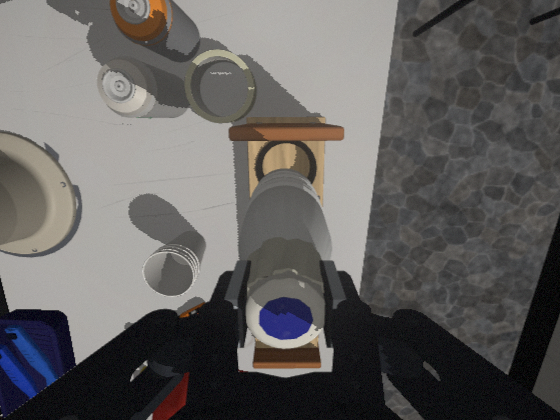

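The wrist view puts well 1's ring at about (286,169), as predicted at (285,169). I'll lower the bottle slowly and watch the force.

```bash
python3 -m pendant '0 0 20 0; 0 0 50 0; 0 0 80 0; 0 0 105 0; 0 0 125 0'
python3 -m pendant '0 0 10 0; 0 0 18 0; 0 0 26 0; 0 0 34 0; 0 0 40 0'
python3 -m pendant '0 0 4 0; 0 0 8 0; 0 0 12 0; 0 0 16 0; 0 0 20 0'
python3 -c "
from h import *
go((.3655,.298,.190))
c=camera('top');cv2.imwrite('pics/t4.png',cv2.resize(c['image'][200:290,110:240,::-1],None,fx=4,fy=4))"
```

```text
time_s: 9.1
tcp_pos: [0.3653, 0.2979, 0.2615]
tool_rot: [0.48, 0.877, -0.001, -0.0]
ft_force: [-0.1, 0.2, -3.6]
grip_width: 0.0328
gripper_force: 58.9
time_s: 9.6
tcp_pos: [0.3658, 0.2982, 0.2231]
tool_rot: [0.48, 0.877, 0.0, 0.0]
ft_force: [-1.1, -0.9, -3.3]
grip_width: 0.0329
gripper_force: 59.0
time_s: 10.1
tcp_pos: [0.3657, 0.2982, 0.2031]
tool_rot: [0.48, 0.877, 0.0, 0.0]
ft_force: [0.6, -0.6, -2.4]
grip_width: 0.033
gripper_force: 59.0
t 10.1 tcp [0.3657 0.2982 0.2031] y-angle 32.7 tilt -1.0 F [ 0.6 -0.6 -2.4] w 0.033 gf 59.0
[0.3655 0.298  0.19  ] -> shift mm [-0.  -0.3 13.1]
```

```bash
python3 -m pendant '0 0 3 0; 0 0 6 0; 0 0 9 0; 0 0 11 0; 0 0 13 0'
python3 -m pendant '0 0 0 0; 0 0 0 0; 0 0 0 0; 0 0 0 0; 0 0 0 0' 85
python3 -m pendant '0 0 -10 0; 0 0 -30 0; 0 0 -60 0; 0 0 -90 0; 0 0 -120 0'
python3 -c "
from h import *
go((.421,-.159,.270),(.421,-.159,.132))
c=camera('scene');cv2.imwrite('pics/s5.png',cv2.resize(c['image'][100:260,100:330,::-1],None,fx=2.5,fy=2.5))"
```

```text
time_s: 10.65
tcp_pos: [0.3657, 0.2982, 0.1902]
tool_rot: [0.48, 0.877, 0.0, -0.0]
ft_force: [-0.1, 0.8, -3.4]
grip_width: 0.033
gripper_force: 59.0
time_s: 11.15
tcp_pos: [0.3658, 0.2982, 0.1906]
tool_rot: [0.48, 0.877, 0.0, 0.0]
ft_force: [-0.7, -0.2, 0.2]
grip_width: 0.0848
gripper_force: 0.0
time_s: 11.65
tcp_pos: [0.3655, 0.2981, 0.3124]
tool_rot: [0.48, 0.877, 0.0, 0.0]
ft_force: [0.5, 0.4, -0.5]
grip_width: 0.0848
gripper_force: 0.0
t 11.65 tcp [0.3655 0.2981 0.3124] y-angle 32.7 tilt -1.0 F [ 0.5  0.4 -0.5] w 0.0848 gf 0.0
[ 0.421 -0.159  0.27 ] -> shift mm [-414.7 -200.1   42.2]
[ 0.421 -0.159  0.132] -> shift mm [-414.7 -200.3  180.2]
```

View pics/s5.png

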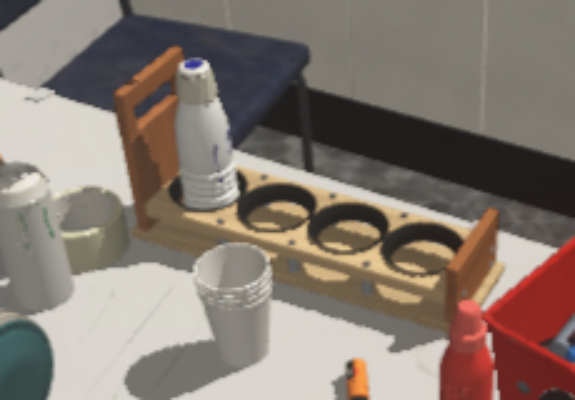

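White stands in well 1, upright, at (205,130) in the crop. Next is the red squeeze bottle.

```bash
python3 -m pendant '-40 -19 0 0; -80 -39 0 0; -120 -58 0 0; -160 -77 0 0; -200 -97 0 0'
python3 -m pendant '-45 -22 10 0; -90 -43 20 0; -135 -65 30 0; -180 -87 40 0; -215 -103 42 0'
python3 -c "
from h import *
go((.421,-.159,.132))
c=wrist();I=c['image'];h=cv2.cvtColor(I,cv2.COLOR_RGB2HSV);cv2.imwrite('pics/w6.png',I[:,:,::-1])
print(proj(c,np.array([.421,-.159,.186])),proj(c,np.array([.447,-.251,.134])))"
```

```text
time_s: 12.2
tcp_pos: [0.3918, 0.0758, 0.3111]
tool_rot: [0.479, 0.878, 0.0, 0.001]
ft_force: [-0.2, 0.1, -0.6]
grip_width: 0.0848
gripper_force: 0.0
time_s: 12.7
tcp_pos: [0.4208, -0.1615, 0.2679]
tool_rot: [0.48, 0.877, -0.0, -0.0]
ft_force: [1.1, 0.3, -0.0]
grip_width: 0.085
gripper_force: 0.0
t 12.7 tcp [ 0.4208 -0.1615  0.2679] y-angle 32.6 tilt -1.0 F [ 1.1  0.3 -0. ] w 0.085 gf 0.0
[ 0.421 -0.159  0.132] -> shift mm [  1.9   1.5 135.9]
[287.11921823 220.27399352] [258.53866217 291.40580079]
```

View pics/w6.png

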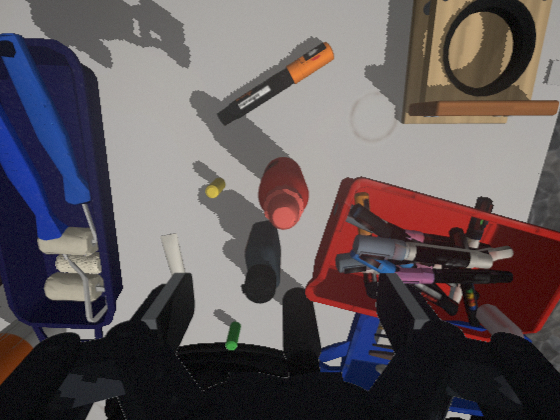

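The wrist view shows the red tip at about (286,210), 10 px above the predicted (287,220). The red bin is at (430,260), clear of the fingers. The arm was still settling, so I'll re-measure.

```bash
python3 -m pendant '2 1 0 0; 2 1 0 0; 2 1 0 0; 2 1 0 0; 2 1 0 0'
python3 -c "
from h import *
go((.421,-.159,.132))
c=wrist();I=c['image'];h=cv2.cvtColor(I,cv2.COLOR_RGB2HSV).astype(int)
print(proj(c,np.array([.421,-.159,.186])))
print(I[205:230:5,280:300:6].tolist(),I[180,285])
m=((I[...,0]>190)&(I[...,1]>70)&(I[...,2]>60)&(I[...,0]-I[...,1].astype(int)>80)).astype('uint8');m[:,330:]=0;m[260:]=0
n,l,s,ce=cv2.connectedComponentsWithStats(m);i=1+s[1:,4].argmax();print(s[i],ce[i])
x,y,w,hh=s[i][:4]
print('tip',onz(c,x+w/2,y+hh-w/2,.186).round(4))
t=camera('top');J=t['image'];m=((J[...,0]>180)&(J[...,1]>70)&(J[...,0]-J[...,1].astype(int)>80)).astype('uint8')
"
```

```text
time_s: 13.25
tcp_pos: [0.4213, -0.1562, 0.2686]
tool_rot: [0.479, 0.878, 0.0, 0.0]
ft_force: [-0.6, -0.1, -0.3]
grip_width: 0.0848
gripper_force: 0.0
t 13.25 tcp [ 0.4213 -0.1562  0.2686] y-angle 32.8 tilt -1.0 F [-0.6 -0.1 -0.3] w 0.0848 gf 0.0
[ 0.421 -0.159  0.132] -> shift mm [ -2.2  -1.8 136.6]
[282.69285579 225.23262759]
[[[101, 57, 53], [97, 57, 52], [134, 69, 66], [169, 83, 78]], [[116, 61, 56], [129, 66, 61], [125, 66, 61], [172, 84, 80]], [[200, 96, 89], [199, 96, 87], [146, 73, 67], [198, 98, 91]], [[203, 97, 89], [203, 96, 89], [172, 83, 78], [174, 171, 168]], [[206, 101, 92], [205, 98, 89], [166, 84, 76], [172, 168, 166]]] [98 50 46]
[269 212  22  20 332] [279.61445783 221.78614458]
tip [ 0.4175 -0.1573  0.186 ]
```

Settled, the tip agrees to 2–3 mm, at about (.419,-.158). I'll go down, grip and lift.

```bash
python3 -m pendant '0 -2 30 0; 0 -2 60 0; 0 -2 90 0; 0 -2 112 0; 0 -2 126 0'
python3 -m pendant '0 0 6 0; 0 0 11 0; 0 0 11 0; 0 0 11 0; 0 0 11 0'
python3 -m pendant '0 0 0 0; 0 0 0 0; 0 0 0 0; 0 0 0 0; 0 0 0 0' 25
python3 -m pendant '0 0 0 0; 0 0 0 0; 0 0 0 0; 0 0 0 0; 0 0 0 0'
python3 -m pendant '0 0 -5 0; 0 0 -20 0; 0 0 -40 0; 0 0 -65 0; 0 0 -90 0'
python3 -m pendant '0 0 -25 0; 0 0 -45 0; 0 0 -60 0; 0 0 -60 0; 0 0 -60 0'
python3 -c "
from h import *
go((.415,.221,.28))"
```

```text
time_s: 13.85
tcp_pos: [0.4188, -0.1575, 0.1404]
tool_rot: [0.48, 0.878, -0.0, -0.001]
ft_force: [-0.8, 0.4, -0.0]
grip_width: 0.0852
gripper_force: 0.0
time_s: 14.35
tcp_pos: [0.4199, -0.1582, 0.1321]
tool_rot: [0.48, 0.877, 0.0, 0.001]
ft_force: [0.3, 0.1, -0.0]
grip_width: 0.0849
gripper_force: 0.0
time_s: 14.85
tcp_pos: [0.4197, -0.1582, 0.1318]
tool_rot: [0.48, 0.877, -0.0, 0.001]
ft_force: [-0.5, -0.1, 3.0]
grip_width: 0.0331
gripper_force: 57.3
time_s: 15.35
tcp_pos: [0.4197, -0.1582, 0.1318]
tool_rot: [0.48, 0.877, 0.0, 0.001]
ft_force: [-0.3, -1.0, 6.0]
grip_width: 0.0328
gripper_force: 57.7
time_s: 15.85
tcp_pos: [0.4189, -0.1576, 0.2212]
tool_rot: [0.48, 0.877, 0.0, -0.001]
ft_force: [-0.2, 0.1, -2.8]
grip_width: 0.0328
gripper_force: 57.2
time_s: 16.35
tcp_pos: [0.4193, -0.1579, 0.2802]
tool_rot: [0.48, 0.877, 0.0, -0.001]
ft_force: [-1.0, 0.1, -2.8]
grip_width: 0.0328
gripper_force: 57.1
t 16.35 tcp [ 0.4193 -0.1579  0.2802] y-angle 32.7 tilt -1.0 F [-1.   0.1 -2.8] w 0.0328 gf 57.1
[0.415 0.221 0.28 ] -> shift mm [321.2 201.    0.5]
```

```bash
python3 -m pendant '10 6 0 0; 32 20 0 0; 66 41 0 0; 105 66 0 0; 145 91 0 0'
python3 -m pendant '40 25 0 0; 78 49 0 0; 110 69 0 0; 136 85 0 0; 156 98 0 0'
python3 -m pendant '12 7 0 0; 18 10 0 0; 20 12 0 0; 20 12 0 0; 20 12 0 0'
python3 -c "
from h import *
go((.415,.221,.148))"
```

```text
time_s: 16.85
tcp_pos: [0.4168, 0.0152, 0.2801]
tool_rot: [0.48, 0.877, -0.0, -0.001]
ft_force: [0.4, 0.3, -1.6]
grip_width: 0.0327
gripper_force: 57.2
time_s: 17.35
tcp_pos: [0.4147, 0.1998, 0.28]
tool_rot: [0.479, 0.878, -0.001, -0.001]
ft_force: [0.5, 0.2, -2.7]
grip_width: 0.0328
gripper_force: 57.2
time_s: 17.85
tcp_pos: [0.4155, 0.22, 0.2813]
tool_rot: [0.48, 0.877, -0.0, 0.0]
ft_force: [0.1, -0.8, -2.9]
grip_width: 0.0328
gripper_force: 57.2
t 17.85 tcp [0.4155 0.22   0.2813] y-angle 32.6 tilt -1.0 F [ 0.1 -0.8 -2.9] w 0.0328 gf 57.2
[0.415 0.221 0.148] -> shift mm [1.200e+00 1.000e-01 1.333e+02]
```

```bash
python3 -m pendant '0 0 15 0; 0 0 40 0; 0 0 65 0; 0 0 85 0; 0 0 100 0'
python3 -m pendant '0 0 8 0; 0 0 16 0; 0 0 23 0; 0 0 29 0; 0 0 33 0'
python3 -m pendant '0 0 0 0; 0 0 0 0; 0 0 0 0; 0 0 0 0; 0 0 0 0' 85
python3 -m pendant '0 0 -10 0; 0 0 -30 0; 0 0 -60 0; 0 0 -90 0; 0 0 -120 0'
python3 -c "
from h import *
c=camera('scene');cv2.imwrite('pics/s7.png',cv2.resize(c['image'][100:260,100:330,::-1],None,fx=2.5,fy=2.5))
go((.534,-.304,.28))"
```

```text
time_s: 18.35
tcp_pos: [0.4146, 0.2198, 0.1785]
tool_rot: [0.48, 0.877, -0.001, -0.001]
ft_force: [0.6, -0.3, -3.8]
grip_width: 0.0327
gripper_force: 57.3
time_s: 18.85
tcp_pos: [0.4154, 0.2207, 0.148]
tool_rot: [0.48, 0.877, 0.0, 0.0]
ft_force: [-0.6, -0.6, -2.0]
grip_width: 0.0332
gripper_force: 57.2
time_s: 19.35
tcp_pos: [0.4155, 0.2208, 0.1487]
tool_rot: [0.48, 0.877, 0.0, 0.0]
ft_force: [0.9, 0.7, -0.8]
grip_width: 0.0848
gripper_force: 0.0
time_s: 19.85
tcp_pos: [0.4152, 0.2207, 0.2705]
tool_rot: [0.48, 0.877, 0.0, 0.0]
ft_force: [0.3, -0.1, 0.3]
grip_width: 0.085
gripper_force: 0.0
t 19.9 tcp [0.4165 0.2212 0.2762] y-angle 32.7 tilt -1.0 F [0.1 0.2 4. ] w 0.085 gf 0.0
[ 0.534 -0.304  0.28 ] -> shift mm [-505.5 -184.6   -4.8]
```

View pics/s7.png

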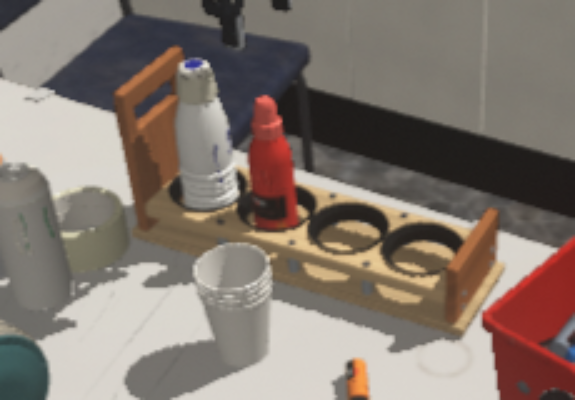

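Red stands upright in well 2, at (272,165). Before taking the medium bottle I'll check the blue bin's rim height, from its corners in the first top and wrist views, while moving there.

```bash
python3 -m pendant '-35 -13 0 0; -70 -26 0 0; -105 -39 0 0; -140 -52 0 0; -175 -64 0 0'
python3 -m pendant '-35 -13 0 0; -70 -26 0 0; -105 -39 0 0; -140 -52 0 0; -175 -64 0 0'
python3 -m pendant '-35 -13 0 0; -70 -26 0 0; -105 -39 0 0; -140 -51 0 0; -155 -57 0 0'
python3 -m pendant '0 0 0 0; 0 0 0 0; 0 0 0 0; 0 0 0 0; 0 0 0 0'
python3 -c "
from h import *
go((.534,-.304,.13))
c=wrist();cv2.imwrite('pics/w8.png',c['image'][:,:,::-1]);print(proj(c,np.array([.534,-.304,.163])))
t=camera('top');I=t['image'];cv2.imwrite('pics/t8.png',I[:,:,::-1])
for a,b in (((412,158),(403,262)),((362,177),(437,163))):
  w=dict(c);R=Ro.from_quat([.478,.878,0,0]).as_matrix();A=np.eye(4);A[:3,:3]=R;A[:3,3]=[.4414,-.3643,.3107];T=np.linalg.inv(A@np.array(c['hand_eye']));w['R']=T[:3,:3];w['t']=T[:3,3]
  print(tri(t,a,w,b))
"
```

```text
time_s: 20.4
tcp_pos: [0.456, 0.0374, 0.2692]
tool_rot: [0.48, 0.877, 0.0, 0.001]
ft_force: [0.5, 0.2, -0.1]
grip_width: 0.0847
gripper_force: 0.0
time_s: 20.9
tcp_pos: [0.4966, -0.1447, 0.2691]
tool_rot: [0.48, 0.877, 0.0, 0.001]
ft_force: [0.2, 0.8, -0.4]
grip_width: 0.0849
gripper_force: 0.0
time_s: 21.4
tcp_pos: [0.5321, -0.3071, 0.268]
tool_rot: [0.481, 0.877, -0.0, -0.0]
ft_force: [-0.7, -0.0, -0.3]
grip_width: 0.085
gripper_force: 0.0
time_s: 21.9
tcp_pos: [0.5323, -0.3035, 0.2687]
tool_rot: [0.479, 0.878, 0.0, 0.0]
ft_force: [-0.5, -1.0, 0.5]
grip_width: 0.085
gripper_force: 0.0
t 21.9 tcp [ 0.5323 -0.3035  0.2687] y-angle 32.7 tilt -1.0 F [-0.5 -1.   0.5] w 0.085 gf 0.0
[ 0.534 -0.304  0.13 ] -> shift mm [ -1.3   1.1 138.7]
[286.34315651 214.88400262]
(array([ 0.6245413 , -0.36646115,  0.08135481]), np.float64(0.00484695179581822))
(array([ 0.58125649, -0.23730719,  0.05335602]), np.float64(0.02343373589415931))
```

View pics/w8.png

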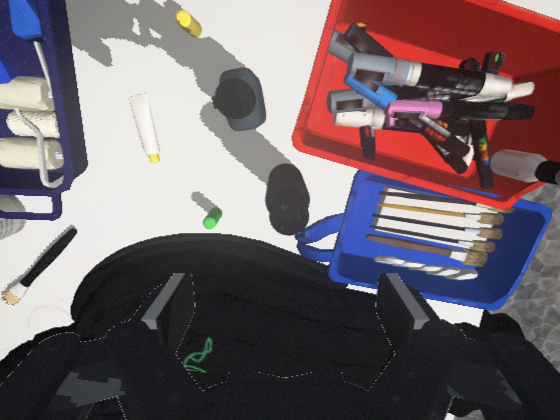

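The medium cap is at (289,218), about 2 mm from where it was predicted. The blue rim is only about 80 mm high, so the fingers at 130 mm clear both bins.

```bash
python3 -m pendant '-3 3 30 0; -3 3 60 0; -3 3 90 0; -3 3 112 0; -3 3 126 0'
python3 -m pendant '0 0 6 0; 0 0 12 0; 0 0 12 0; 0 0 12 0; 0 0 12 0'
python3 -m pendant '0 0 0 0; 0 0 0 0; 0 0 0 0; 0 0 0 0; 0 0 0 0' 25
python3 -m pendant '0 0 0 0; 0 0 0 0; 0 0 0 0; 0 0 0 0; 0 0 0 0'
python3 -m pendant '0 0 -5 0; 0 0 -20 0; 0 0 -40 0; 0 0 -65 0; 0 0 -90 0'
python3 -m pendant '0 0 -25 0; 0 0 -50 0; 0 0 -70 0; 0 0 -80 0; 0 0 -80 0'
python3 -c "
from h import *
go((.465,.143,.30))"
```

```text
time_s: 22.5
tcp_pos: [0.5358, -0.3046, 0.14]
tool_rot: [0.48, 0.877, 0.0, -0.001]
ft_force: [0.1, -0.4, -0.3]
grip_width: 0.0851
gripper_force: 0.0
time_s: 23.0
tcp_pos: [0.5368, -0.3054, 0.1314]
tool_rot: [0.48, 0.877, -0.0, 0.001]
ft_force: [0.0, 0.5, 0.5]
grip_width: 0.0852
gripper_force: 0.0
time_s: 23.5
tcp_pos: [0.5366, -0.3053, 0.1307]
tool_rot: [0.48, 0.877, -0.0, 0.0]
ft_force: [-0.2, -0.1, 2.4]
grip_width: 0.0319
gripper_force: 59.8
time_s: 24.0
tcp_pos: [0.5366, -0.3053, 0.1307]
tool_rot: [0.48, 0.877, 0.0, 0.0]
ft_force: [0.2, -0.6, 5.1]
grip_width: 0.0319
gripper_force: 60.0
time_s: 24.5
tcp_pos: [0.5361, -0.305, 0.2216]
tool_rot: [0.48, 0.877, 0.0, -0.0]
ft_force: [0.4, -0.0, -1.5]
grip_width: 0.0321
gripper_force: 59.5
time_s: 25.0
tcp_pos: [0.5366, -0.3053, 0.3021]
tool_rot: [0.48, 0.877, -0.0, 0.001]
ft_force: [-0.5, 0.3, -1.8]
grip_width: 0.0317
gripper_force: 59.5
t 25.0 tcp [ 0.5366 -0.3053  0.3021] y-angle 32.7 tilt -1.0 F [-0.5  0.3 -1.8] w 0.0317 gf 59.5
[0.465 0.143 0.3  ] -> shift mm [416.  181.7   1.3]
```

```bash
python3 -m pendant '10 4 0 0; 34 15 0 0; 70 31 0 0; 110 48 0 0; 150 65 0 0'
python3 -m pendant '40 18 0 0; 80 35 0 0; 120 52 0 0; 155 68 0 0; 185 81 0 0'
python3 -m pendant '26 12 0 0; 48 21 0 0; 64 28 0 0; 75 33 0 0; 81 36 0 0'
python3 -m pendant '0 0 0 0; 0 0 0 0; 0 0 0 0; 0 0 0 0; 0 0 0 0'
python3 -c "
from h import *
go((.465,.143,.147))"
```

```text
time_s: 25.5
tcp_pos: [0.5089, -0.1416, 0.2984]
tool_rot: [0.48, 0.877, -0.0, -0.002]
ft_force: [-0.2, 0.4, -0.6]
grip_width: 0.0323
gripper_force: 59.5
time_s: 26.0
tcp_pos: [0.4769, 0.058, 0.2988]
tool_rot: [0.479, 0.878, -0.0, -0.001]
ft_force: [1.0, 0.3, -2.0]
grip_width: 0.0318
gripper_force: 59.5
time_s: 26.5
tcp_pos: [0.4643, 0.1442, 0.2993]
tool_rot: [0.479, 0.878, -0.001, -0.001]
ft_force: [-0.2, 0.8, -1.5]
grip_width: 0.0321
gripper_force: 59.5
time_s: 27.0
tcp_pos: [0.4651, 0.1429, 0.3003]
tool_rot: [0.48, 0.877, 0.0, 0.0]
ft_force: [0.8, -0.0, -1.0]
grip_width: 0.0319
gripper_force: 59.5
t 27.0 tcp [0.4651 0.1429 0.3003] y-angle 32.6 tilt -1.0 F [ 0.8 -0.  -1. ] w 0.0319 gf 59.5
[0.465 0.143 0.147] -> shift mm [  0.2  -0.  153.3]
```

```bash
python3 -m pendant '0 0 15 0; 0 0 40 0; 0 0 70 0; 0 0 95 0; 0 0 115 0'
python3 -m pendant '0 0 10 0; 0 0 20 0; 0 0 28 0; 0 0 34 0; 0 0 38 0'
python3 -m pendant '0 0 0 0; 0 0 0 0; 0 0 0 0; 0 0 0 0; 0 0 0 0' 85
python3 -m pendant '0 0 -10 0; 0 0 -30 0; 0 0 -60 0; 0 0 -90 0; 0 0 -120 0'
python3 -c "
from h import *
go((.447,-.251,.24))"
```

```text
time_s: 27.5
tcp_pos: [0.4646, 0.143, 0.1836]
tool_rot: [0.48, 0.877, -0.0, -0.001]
ft_force: [0.3, 0.3, -1.0]
grip_width: 0.0318
gripper_force: 59.5
time_s: 28.0
tcp_pos: [0.4652, 0.1433, 0.1472]
tool_rot: [0.48, 0.877, 0.0, 0.0]
ft_force: [0.1, 0.2, -1.0]
grip_width: 0.0321
gripper_force: 59.5
time_s: 28.5
tcp_pos: [0.4651, 0.1433, 0.1476]
tool_rot: [0.48, 0.877, 0.0, 0.0]
ft_force: [-0.6, 0.5, -0.1]
grip_width: 0.085
gripper_force: 0.0
time_s: 29.0
tcp_pos: [0.4649, 0.1432, 0.2694]
tool_rot: [0.48, 0.877, 0.0, 0.0]
ft_force: [0.5, 0.4, -0.1]
grip_width: 0.085
gripper_force: 0.0
t 29.0 tcp [0.4649 0.1432 0.2694] y-angle 32.7 tilt -1.0 F [ 0.5  0.4 -0.1] w 0.085 gf 0.0
[ 0.447 -0.251  0.24 ] -> shift mm [-322.2 -227.9   29.3]
```

The ink bottle stands about 45 mm from the red bin's corner, so I'll turn the gripper 90° to keep the fingers clear of it.

```bash
python3 -m pendant '-30 -20 0 8; -64 -45 0 16; -98 -69 0 24; -130 -92 0 32; -161 -114 0 40'
python3 -c "
from h import *
go((.447,-.251,.24))"
```

```text
time_s: 29.5
tcp_pos: [0.4556, -0.0554, 0.2683]
tool_rot: [0.753, 0.658, 0.0, 0.001]
ft_force: [1.2, 0.3, 0.0]
grip_width: 0.0847
gripper_force: 0.0
t 29.5 tcp [ 0.4556 -0.0554  0.2683] y-angle -7.7 tilt -1.0 F [1.2 0.3 0. ] w 0.0847 gf 0.0
[ 0.447 -0.251  0.24 ] -> shift mm [-195.    17.5   28.4]
```

```bash
python3 -m pendant '-35 3 0 8; -75 7 0 16; -115 10 5 24; -155 14 15 32; -185 17 25 40'
python3 -m pendant '0 0 0 8; 0 0 0 10; 0 0 0 10; 0 0 0 10; 0 0 0 10'
python3 -c "
from h import *
go((.447,-.251,.24),(.447,-.251,.102))
c=wrist();cv2.imwrite('pics/w9.png',c['image'][:,:,::-1]);print(proj(c,np.array([.447,-.251,.134])))"
```

```text
time_s: 30.0
tcp_pos: [0.4489, -0.2417, 0.243]
tool_rot: [0.933, 0.361, 0.0, 0.001]
ft_force: [0.6, 0.2, -0.0]
grip_width: 0.0852
gripper_force: 0.0
time_s: 30.5
tcp_pos: [0.4493, -0.2393, 0.2427]
tool_rot: [0.959, 0.282, 0.0, 0.0]
ft_force: [-0.3, -0.1, -0.4]
grip_width: 0.0852
gripper_force: 0.0
t 30.5 tcp [ 0.4493 -0.2393  0.2427] y-angle -57.3 tilt -1.0 F [-0.3 -0.1 -0.4] w 0.0852 gf 0.0
[ 0.447 -0.251  0.24 ] -> shift mm [-8.3  8.6  2.7]
[ 0.447 -0.251  0.102] -> shift mm [ -8.4   8.5 140.7]
[294.30996864 222.38457514]
```

View pics/w9.png

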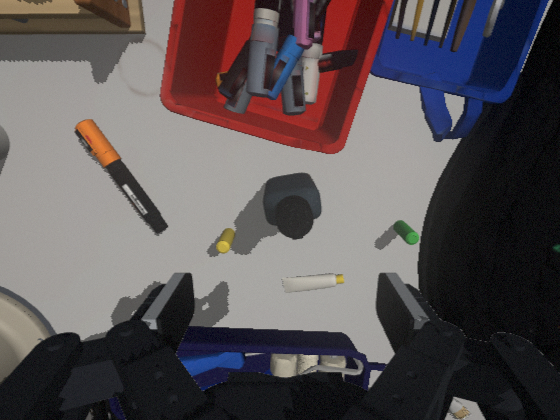

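The ink cap is at (295,218), against a prediction of (294,222), so about 3 mm off. Both finger sides are free and the bin lies above in the image.

```bash
python3 -m pendant '-3 4 20 0; -6 9 50 0; -6 9 80 0; -6 9 110 0; -6 9 128 0'
python3 -m pendant '0 0 7 0; 0 0 12 0; 0 0 12 0; 0 0 12 0; 0 0 12 0'
python3 -m pendant '0 0 0 0; 0 0 0 0; 0 0 0 0; 0 0 0 0; 0 0 0 0' 24
python3 -m pendant '0 0 0 0; 0 0 0 0; 0 0 0 0; 0 0 0 0; 0 0 0 0'
python3 -m pendant '0 0 -5 0; 0 0 -20 0; 0 0 -40 0; 0 0 -65 0; 0 0 -90 0'
python3 -m pendant '0 0 -25 0; 0 0 -45 0; 0 0 -65 0; 0 0 -75 0; 0 0 -75 0'
python3 -c "
from h import *
go((.5145,.066,.26))"
```

```text
time_s: 31.05
tcp_pos: [0.4482, -0.2495, 0.1118]
tool_rot: [0.96, 0.282, -0.001, -0.001]
ft_force: [0.2, -0.4, -0.3]
grip_width: 0.0852
gripper_force: 0.0
time_s: 31.55
tcp_pos: [0.4495, -0.2506, 0.1034]
tool_rot: [0.96, 0.281, 0.001, 0.001]
ft_force: [0.3, -0.4, 0.5]
grip_width: 0.0848
gripper_force: 0.0
time_s: 32.05
tcp_pos: [0.4491, -0.2502, 0.1025]
tool_rot: [0.96, 0.281, 0.0, -0.0]
ft_force: [-1.1, 0.8, 2.1]
grip_width: 0.031
gripper_force: 59.9
time_s: 32.55
tcp_pos: [0.4491, -0.2502, 0.1025]
tool_rot: [0.96, 0.281, 0.0, -0.0]
ft_force: [-1.5, 1.9, 4.9]
grip_width: 0.0313
gripper_force: 60.2
time_s: 33.05
tcp_pos: [0.4486, -0.2503, 0.1923]
tool_rot: [0.96, 0.281, -0.001, -0.0]
ft_force: [0.4, -0.0, -1.7]
grip_width: 0.0312
gripper_force: 59.7
time_s: 33.55
tcp_pos: [0.4493, -0.2506, 0.2682]
tool_rot: [0.96, 0.281, 0.001, 0.001]
ft_force: [-0.1, -0.6, -2.9]
grip_width: 0.0316
gripper_force: 59.8
t 33.55 tcp [ 0.4493 -0.2506  0.2682] y-angle -57.3 tilt -1.0 F [-0.1 -0.6 -2.9] w 0.0316 gf 59.8
[0.5145 0.066  0.26  ] -> shift mm [ 225.7 -231.4    7.9]
```

```bash
python3 -m pendant '6 -6 0 -6; 22 -22 0 -14; 45 -46 0 -22; 72 -74 0 -30; 100 -102 0 -38'
python3 -c "
from h import *
go((.5145,.066,.26))"
```

```text
time_s: 34.05
tcp_pos: [0.4778, -0.1092, 0.2655]
tool_rot: [0.814, 0.58, -0.001, -0.001]
ft_force: [1.0, 0.6, -1.5]
grip_width: 0.0309
gripper_force: 59.9
t 34.05 tcp [ 0.4778 -0.1092  0.2655] y-angle -19.1 tilt -1.0 F [ 1.   0.6 -1.5] w 0.0309 gf 59.9
[0.5145 0.066  0.26  ] -> shift mm [177.6 -22.5   5.5]
```

```bash
python3 -m pendant '38 -5 0 -8; 75 -10 0 -16; 110 -14 0 -24; 140 -18 0 -32; 160 -21 0 -40'
python3 -m pendant '0 0 0 -7; 0 0 0 -12; 0 0 0 -12; 0 0 0 -12; 0 0 0 -12'
python3 -c "
from h import *
go((.5145,.066,.119))
c=wrist();cv2.imwrite('pics/w10.png',c['image'][:,:,::-1]);print(proj(c,np.array([.5145,.066,.058])),proj(c,np.array([.465,.143,.178])))"
```

```text
time_s: 34.55
tcp_pos: [0.511, 0.0495, 0.2653]
tool_rot: [0.566, 0.825, -0.001, -0.001]
ft_force: [-0.4, 0.0, -1.7]
grip_width: 0.031
gripper_force: 59.8
time_s: 35.05
tcp_pos: [0.5112, 0.0473, 0.2667]
tool_rot: [0.481, 0.877, -0.0, -0.0]
ft_force: [-0.6, -0.3, -2.0]
grip_width: 0.0309
gripper_force: 60.0
t 35.05 tcp [0.5112 0.0473 0.2667] y-angle 32.6 tilt -1.0 F [-0.6 -0.3 -2. ] w 0.0309 gf 60.0
[0.5145 0.066  0.119 ] -> shift mm [ 13.9  13.  147.7]
[296.55605004 174.35529809] [304.05751583  70.16987656]
```

View pics/w10.png

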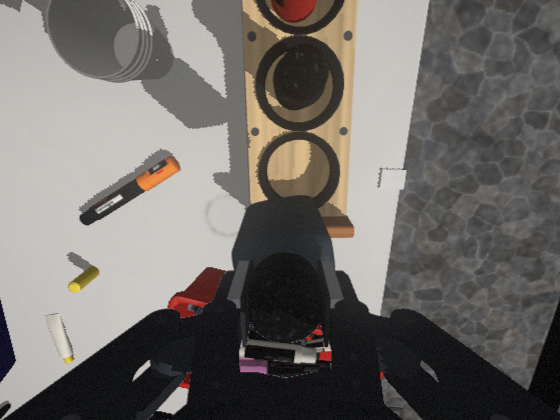

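Well 4 is at (299,174), as predicted, and empty. The medium bottle stands in well 3 at (300,80). I'll move over and lower the ink bottle.

```bash
python3 -m pendant '5 5 0 0; 10 10 0 0; 14 14 0 0; 14 14 0 0; 14 14 0 0'
python3 -m pendant '0 0 15 0; 0 0 40 0; 0 0 70 0; 0 0 95 0; 0 0 112 0'
python3 -m pendant '0 0 10 0; 0 0 20 0; 0 0 27 0; 0 0 32 0; 0 0 36 0'
python3 -m pendant '0 0 0 0; 0 0 0 0; 0 0 0 0; 0 0 0 0; 0 0 0 0' 85
python3 -m pendant '0 0 -10 0; 0 0 -40 0; 0 0 -80 0; 0 0 -120 0; 0 0 -160 0'
python3 -m pendant '-30 -30 -30 0; -60 -60 -50 0; -90 -90 -50 0; -120 -120 -50 0; -150 -150 -50 0'
python3 -c "
from h import *
go()
c=camera('scene');cv2.imwrite('pics/s11.png',cv2.resize(c['image'][100:260,100:330,::-1],None,fx=2.5,fy=2.5))
c=camera('top');cv2.imwrite('pics/t11.png',cv2.resize(c['image'][150:290,110:310,::-1],None,fx=3.5,fy=3.5))"
```

```text
time_s: 35.6
tcp_pos: [0.5155, 0.0671, 0.2673]
tool_rot: [0.479, 0.878, -0.0, -0.0]
ft_force: [-0.5, -0.8, -2.1]
grip_width: 0.0311
gripper_force: 59.9
time_s: 36.1
tcp_pos: [0.5142, 0.0665, 0.1518]
tool_rot: [0.48, 0.877, -0.001, -0.002]
ft_force: [-0.7, -0.5, -2.4]
grip_width: 0.0314
gripper_force: 59.9
time_s: 36.6
tcp_pos: [0.5157, 0.0669, 0.1194]
tool_rot: [0.48, 0.877, 0.0, 0.0]
ft_force: [0.6, 0.3, -1.6]
grip_width: 0.0314
gripper_force: 59.9
time_s: 37.1
tcp_pos: [0.5157, 0.0668, 0.1197]
tool_rot: [0.48, 0.877, 0.0, 0.0]
ft_force: [0.2, 0.4, 0.2]
grip_width: 0.0847
gripper_force: 0.0
time_s: 37.6
tcp_pos: [0.5152, 0.0668, 0.2819]
tool_rot: [0.48, 0.877, 0.0, 0.0]
ft_force: [-0.0, -0.5, -0.7]
grip_width: 0.0851
gripper_force: 0.0
time_s: 38.1
tcp_pos: [0.4695, -0.1419, 0.3305]
tool_rot: [0.48, 0.878, 0.0, 0.001]
ft_force: [0.5, 0.1, 0.2]
grip_width: 0.0845
gripper_force: 0.0
t 38.1 tcp [ 0.4695 -0.1419  0.3305] y-angle 32.7 tilt -1.0 F [0.5 0.1 0.2] w 0.0845 gf 0.0
```

View pics/s11.png

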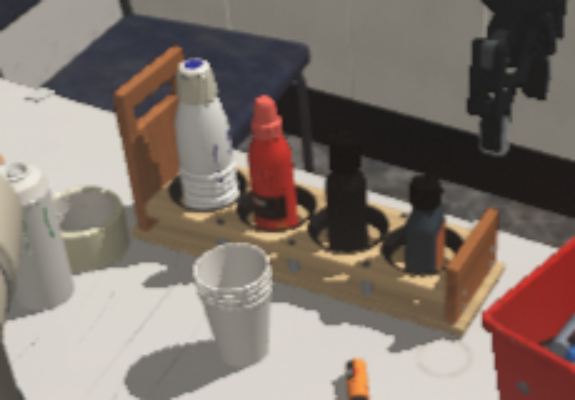

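View pics/t11.png

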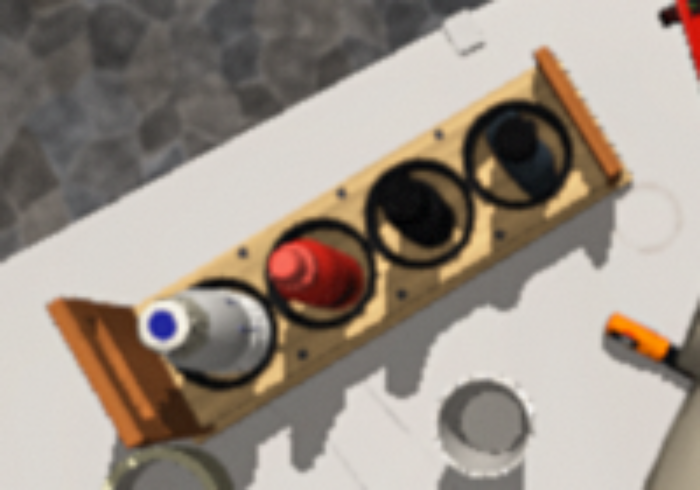

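All four stand in order, each in its own well. I'll check that the cap tops lie above the seats, then hand in.

```bash
python3 -c "
from h import *
t=camera('top');s=camera('scene')
for n,p,q,z,w in (('white',(162,325),(194,65),.221,(.3655,.298)),('red',(286,266),(265,102),.201,(.415,.221)),('med',(403,196),(345,148),.178,(.465,.143)),('ink',(516,136),(426,182),.149,(.5145,.066))):
  P=(110+p[0]/3.5,150+p[1]/3.5);Q=(100+q[0]/2.5,100+q[1]/2.5)
  print(n,onz(t,*P,z).round(3),w,tri(t,P,s,Q)[0].round(3))"
```

```text
white [0.368 0.295 0.221] (0.3655, 0.298) [0.368 0.295 0.221]
red [0.411 0.217 0.201] (0.415, 0.221) [0.412 0.217 0.2  ]
med [0.465 0.141 0.178] (0.465, 0.143) [0.466 0.143 0.164]
ink [0.515 0.062 0.149] (0.5145, 0.066) [0.516 0.062 0.148]
```

```bash
python3 -c "
from plant import *
print(finish_job())"
```

```text
the job is handed in; nothing more can be done
None
```

I put all four bottles in the rack in order of height, with white next to the tall end, then red squeeze, medium and ink. They stand upright and released, the arm is clear of them, and the job was handed in about 38 s into the 120 s limit. The final camera check put every cap top within about 6 mm of its well centre. White, red and ink read at full seated height. The medium's height could not be confirmed, as its dark cap against the dark background read 14 mm low.

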